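Set the feed selector to the blue feed

TASK

The machine on the bench has to run from the blue feed: push the red-knobbed selector lever out of its centre notch and through the H-gate until it is fully home in the slot with the blue tags, without letting it run into any of the other three coloured slots on the way. Only push it, gently, with the fingertips or the outside of the fingers - do not grip the lever - then draw the hand back clear and leave everything else on the bench where it is.

Things in the scene. Friction and masses are not known exactly. Their poses are not given: they have to be found in the camera images.
- selector: White sheet-metal feed selector box, 160 x 160 x 100 mm high, fixed to the bench. Origin at the centre of its underside; axes x, y along its sides, z up; its own +x points away from the robot, turned by at most 0.4 rad about vertical. Its top is a dark gate plate, 6 mm thick, that stops the stem everywhere but in its H-shaped opening. Screw heads 3 mm proud at the corners.
- gate_center (a point): Middle of the H-gate, at plate top (100 mm up), box axes. Where the stem's centre can be there, mm: crossbar along y (|x| up to 3, y -39 to 39); two lanes along x at y = +36 and -36 (3 mm side play), each from x = -28 to +28, making the four coloured slots; short centre notch at y = 0 from the crossbar back to x = -20 (robot's side only).
- lever: Selector lever: steel stem 12 mm thick, red ball knob 36 mm in diameter. Origin at its pivot inside the box, 15 mm above the bench under the gate's middle; its z axis runs up the stem. It tilts in both directions about the pivot, cannot be lifted, has no spring and stays where it is left; about 1.4 N at the knob moves it. It starts in the centre notch, tilted towards the robot.
- lever_knob (a point): Centre of the red ball knob, 155 mm from the pivot along the stem: 170 mm above the bench with the lever upright, about 152 mm at a slot's end. It moves 1.7 to 1.8 times as far as the stem at plate height.
- lever_gate (a point): Point on the stem's axis 94 mm from the pivot: at the gate plate's height when the lever is home in a slot, 9 mm above the plate when upright; it tells where in the gate the stem is.
- tag_blue: Pair of blue strips, each 30 x 14 x 2 mm, on the gate plate along both sides of one slot (18 mm either side of its centre line). Origin between them at plate height, where the stem's axis stands when fully home at the closed end of this slot: box x = +28 or -28, y = +36 or -36 mm. Which slot has which colour varies.
- tag_yellow: The same pair of strips in yellow, at another slot; origin as for blue.
- tag_green: The same pair of strips in green, at another slot; origin as for blue.
- tag_white: The same pair of strips in white, at another slot; origin as for blue.
- drive_caddy: Bystander: loose drive in its caddy, 150 x 84 x 25 mm, lying flat to the left (+y side) of the box; origin at the centre of its underside.
- screw_jar: Bystander: small loose screw jar, 52 mm in diameter, 65 mm high, upright to the right (-y side) of the box; origin at the centre of its underside.
- screwdriver: Bystander: loose screwdriver, about 200 mm long and 26 mm high, lying to the right of the jar; origin under its middle.
Not all that is in view belongs to the job. Several things have the shape of the selector; the one meant has the colours described above.

How it is judged (in metres and radians):
At the end, for the whole second after the job is handed in: The lever stands still in the slot with the blue tags, the stem at plate height within 8 mm (level distance) of the blue tags' origin, and the caddy, jar and screwdriver are within 20 mm of where they were (horizontal distance between lever_gate and tag_blue below 0.008 m and angular speed of lever below 0.05 rad/s and distance of each of drive_caddy, screw_jar, screwdriver from where it was at the start of the episode below 0.02 m); the robot touches nothing.
It fails at once if the lever is run into another coloured slot (stem within 12 mm of the yellow, green or white home point) (horizontal distance between lever_gate and tag_yellow below 0.012 m or horizontal distance between lever_gate and tag_green below 0.012 m or horizontal distance between lever_gate and tag_white below 0.012 m).
It fails at once if the lever is gripped or forced (more than 35 N between fingers and lever) (contact force between the fingers and lever above 35 N).
It fails at once if the caddy, jar or screwdriver is lifted or shoved (moved 20 mm or more) (distance of any of drive_caddy, screw_jar, screwdriver from where it was at the start of the episode above 0.02 m).
It also fails if it takes over 48 s, if anything falls off the work surface, if the arm or the gripper's body presses on something with over 40 N, if the wrist force passes 120 N, or if a joint passes its speed limit or range.

ROBOT

A 6-joint arm with a two-finger parallel gripper is mounted at the origin on the work surface. World frame = base frame: x ahead of the robot, y to its left, z up, the work surface at z = 0. Lengths are in mm, angles in degrees, forces in N, time in s.
With the tool pointing down it reaches from about 300 to 850 mm from the base axis. Payload 4.2 kg.
Tool frame: the origin (TCP) lies at the very end of the fingers, on their centre line; the grasp point (between the pads) lies 19 mm behind it; z points along the fingers, y is the direction in which the jaws open and shut (so a half turn about z gives the same grasp; the last joint's range is limited). The gripper opens to 91 mm and grips with 3 to 60 N. Pads are 32 mm wide; open, the fingers measure 118 mm over their backs; the gripper's body (76 mm by 178 mm) begins 60 mm behind the grasp point.
Start: joints at [-78.209, 18.312, 89.639, -0, 72.044, -1.146], TCP at [128.736, -560.42, 213.976] pointing down, gripper open.
Joint ranges: [-177.97, 177.97], [-48.28, 115.42], [12.27, 149.76], [-77.06, 257.06], [2.81, 150.46], [-146.56, 146.56]. Speed limits (degrees/s): [147.25, 147.25, 180, 180, 180, 180].

INTERFACE

Orientations are given as [roll, pitch, yaw] about the fixed x, y, z axes, in that order (R = Rz(yaw) Ry(pitch) Rx(roll)).
In Python, from workcell import env gives the robot as it stands. The module is installed in compiled form; this text tells all that it offers.
- The arm moves only by the tool arm_command, never from a script. Its argument "targets" is a list of rows, each a list of 5 numbers: the closure, from 0 (fully open) to 1 (shut), then the shift along the tool's x, y, z each as a share of 50 cm, from -1 to 1, then the turn about the tool's z as a share of pi/4 rad, from -1 to 1. A call has 1 to 8 rows; each row is the pose to reach, as a shift and turn from the pose measured when the call began, along the tool's axes at that moment; what a row does not reach only later rows make up. A row lasts 1/12 s, in which the tool goes at most 41.7 mm and 7.16 degrees, less where a joint would pass 70% of its speed; a pose out of reach is approached as far as the arm can. A call with a number of a shift or a turn outside -1 to 1 is refused whole. A call with a gripper value outside its range is refused whole. The fingers move at their own pace and stop on an object; "squeeze" is the grip in N (left out, the last holds). Time passes only in rows, so rows that repeat a pose let the fingers close. It gives the time, the measured TCP pose, the force and the opening at its end, in the units of the state.
- env.state(): the state, without advancing time (a new reading comes with each control period).
- env.grab_frame(name): name is "side" or "top" or "wrist"; returns the picture (480x640x3 uint8, red, green, blue); there is no depth.
- env.camera_params(name): a dict with "camera_matrix" (3x3 intrinsics, pixels), "R" (3x3) and "t" (3): a world point X has camera coordinates R X + t; the wrist camera has in their place "hand_eye" (4x4, takes a point from camera to tool coordinates, whose origin is the TCP and whose axes are the flange's). Camera axes: x right, y down, z forward; pixel columns grow to the right and rows downward; lengths in mm; the calibration is good to about 2 mm. The wrist camera is an equidistant fisheye: a pixel r from the principal point sees the ray r / f radians off the axis. A picture is of the moment at which its call begins: read the wrist's pose just before it. camera_params takes no time and is no camera call.
- env.job_done(): hands the job in, once; it reports no verdict.
The state is a dict: "time_s": time; "qpos": joint angles; "qvel": joint speeds; "effort": joint torques, N m; "ee_pos": TCP position; "ee_rot": TCP orientation; "force": force on the tool from outside, world axes, zero at the start; "torque": the same for the moment, N m; "gripper_width": finger opening in mm.
Only numpy, scipy, OpenCV 4.12 (cv2) and the standard library are available. Lean on these libraries where they do the work, as an engineer would, in place of code of your own. Each camera call takes 0.05 s, during which the arm holds its last target.

## Working session

There is one attempt and no reset: what is moved stays moved. The work goes in short steps, Python scripts to look and compute and a tool call to move; the robot and the scene stay as the last step left them, time stands still between calls to the robot, and variables do not carry over. Pictures are saved under pics/ and viewed, and the job is handed in when it is done.

Besides the shell and the picture viewer there is one more tool, called after "Call:" as a command line: name --pt "numbers of a row" for each row, then --argument value for the rest. arm_command: Moves the arm, as the interface text tells. Shift numbers are shares of 50 cm and turn numbers shares of pi/4 rad, none past 1 either way. Its arguments: {"type":"object","properties":{"targets":{"type":"array"},"squeeze":{"type":"number"}},"required":["targets"]}

```bash
mkdir -p pics; python3 - <<'E'
from workcell import env
import cv2
s=env.state();print(s)
for n in("side","top","wrist"):
    p=env.camera_params(n);print(n,{k:v.tolist() if hasattr(v,'tolist') else v for k,v in p.items()})
    cv2.imwrite(f"pics/{n}0.png",env.grab_frame(n)[:,:,::-1])
E
```

```text
{'time_s': 0.0, 'qpos': array([-7.82113550e+01,  1.83497121e+01,  8.97071100e+01, -1.21895456e-03,
        7.20434243e+01, -1.14552295e+00]), 'qvel': array([ 0.04925937, -0.03844481, -0.03363885,  0.08137558,  0.07488013,
        0.005509  ]), 'effort': array([ 2.38963323e-03, -4.12458086e+01, -2.31976891e+01,  7.30707217e-02,
        4.59640310e-02, -1.34986253e-04]), 'ee_pos': array([ 128.59626528, -559.90965783,  213.13484954]), 'ee_rot': array([-1.79899750e+02, -8.45418284e-04,  1.29345440e+01]), 'force': array([-0.73753416, -0.66575612,  0.55654643]), 'torque': array([ 0.01971005,  0.02808628, -0.01036687]), 'gripper_width': 91.10408467418621}
side {'camera_matrix': [[546.4368698211653, 0.0, 321.124425109994], [0.0, 546.4368698211653, 240.20741348931756], [0.0, 0.0, 1.0]], 'R': [[0.9958143216247963, -0.09093842609539367, -0.009167306378599306], [-0.059027232570470226, -0.5632928225792643, -0.8241462138757645], [0.06978268167688964, 0.8212377236159931, -0.5663029036196122]], 't': [-574.2616057890697, 153.1136136282252, 1160.1133986623045]}
top {'camera_matrix': [[506.0431184581724, 0.0, 320.5985005000455], [0.0, 506.0431184581724, 237.1572824929338], [0.0, 0.0, 1.0]], 'R': [[0.013466586083205757, -0.9997243403663747, 0.019232637319933778], [-0.9841344148828719, -0.016654795702127197, -0.17664108022560118], [0.17691270305551968, -0.016548747962818994, -0.9840874119906486]], 't': [-15.882951075415553, 597.5279054983151, 868.6147814535259]}
wrist {'camera_matrix': [[371.64829954431775, 0.0, 320.18039763766234], [0.0, 371.64829954431775, 234.5402885936606], [0.0, 0.0, 1.0]], 'hand_eye': [[9.029714958992262e-05, -0.9591687721987578, -0.28283433010359377, 80.79837204845194], [0.9999997830672047, -9.792961559715569e-05, 0.0006513642070547434, -0.49962769613931535], [-0.0006524660639596793, -0.28283432756388377, 0.9591685552808318, -170.45355123739213], [0.0, 0.0, 0.0, 1.0]]}
```

View pics/side0.png

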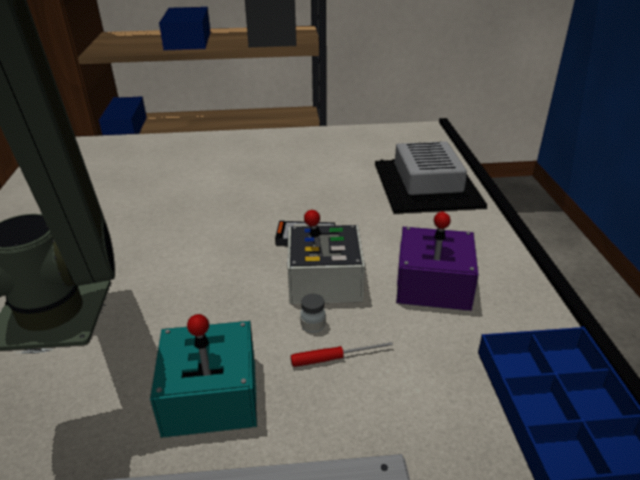

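View pics/top0.png

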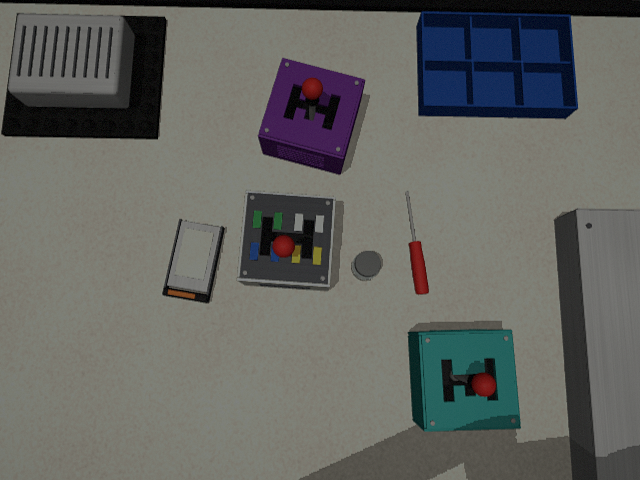

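Three boxes in the top view have a red knob: white at (288,240), purple at (313,115) and teal at (465,380). The white box with the coloured tags is the one described. Blue appears to be the near-left slot (x-, y+). I'll check it in a crop and measure.

```bash
cat > h.py <<'E'
import numpy as np,cv2
from workcell import env
def ray(n,u,v):
    p=env.camera_params(n);R=np.array(p['R']);t=np.array(p['t']);K=np.array(p['camera_matrix'])
    return -R.T@t, R.T@np.linalg.inv(K)@np.array([u,v,1.])
def onz(n,u,v,z):
    c,d=ray(n,u,v);return c+d*(z-c[2])/d[2]
def tri(a,b):
    (c1,d1),(c2,d2)=a,b
    s=np.linalg.lstsq(np.c_[d1,-d2],c2-c1,rcond=None)[0]
    p,q=c1+s[0]*d1,c2+s[1]*d2
    return (p+q)/2,np.linalg.norm(p-q)
def blobs(im,lo,hi,roi,amin=15):
    h=cv2.cvtColor(im,cv2.COLOR_RGB2HSV);m=cv2.inRange(h,lo,hi)
    if lo[0]==0 and hi[0]<15: m|=cv2.inRange(h,(170,lo[1],lo[2]),(180,255,255))
    k=np.zeros_like(m);x0,y0,x1,y1=roi;k[y0:y1,x0:x1]=m[y0:y1,x0:x1]
    n,l,st,c=cv2.connectedComponentsWithStats(k)
    return [(c[i].round(1).tolist(),st[i].tolist()) for i in range(1,n) if st[i,4]>=amin]
E
python3 - <<'E'
from h import *
t=cv2.imread('pics/top0.png')[:,:,::-1].copy();s=cv2.imread('pics/side0.png')[:,:,::-1].copy()
rt=(235,180,345,295);rs=(280,200,370,310)
C=dict(red=((0,150,90),(8,255,255)),blue=((100,110,60),(130,255,255)),yellow=((18,120,90),(35,255,255)),green=((45,100,60),(80,255,255)))
for k,(lo,hi) in C.items():
    print(k,'T',blobs(t,lo,hi,rt),'S',blobs(s,lo,hi,rs,8))
h=cv2.cvtColor(t,cv2.COLOR_RGB2HSV)
a=cv2.resize(t[180:300,230:350],None,fx=5,fy=5,interpolation=cv2.INTER_CUBIC)
cv2.imwrite('pics/crop_t.png',a[:,:,::-1])
a=cv2.resize(s[195:315,270:390],None,fx=5,fy=5,interpolation=cv2.INTER_CUBIC)
cv2.imwrite('pics/crop_s.png',a[:,:,::-1])
E
```

```text
red T [([282.4, 245.8], [273, 237, 19, 19, 287])] S [([311.1, 214.9], [305, 210, 14, 11, 108])]
blue T [([253.7, 250.8], [249, 242, 10, 18, 142]), ([273.7, 256.5], [270, 248, 9, 14, 75])] S [([306.6, 229.9], [304, 228, 6, 5, 27]), ([308.5, 239.0], [304, 237, 10, 5, 46])]
yellow T [([296.0, 254.8], [292, 246, 9, 17, 118]), ([316.7, 255.6], [313, 247, 9, 18, 141])] S [([309.9, 248.3], [305, 246, 13, 5, 43]), ([312.0, 258.1], [305, 256, 15, 5, 71])]
green T [([256.7, 219.0], [252, 211, 10, 17, 136]), ([277.4, 220.5], [273, 212, 10, 18, 137])] S [([335.7, 229.3], [329, 227, 14, 5, 58]), ([336.9, 238.3], [330, 236, 14, 5, 56])]
```

View pics/crop_t.png

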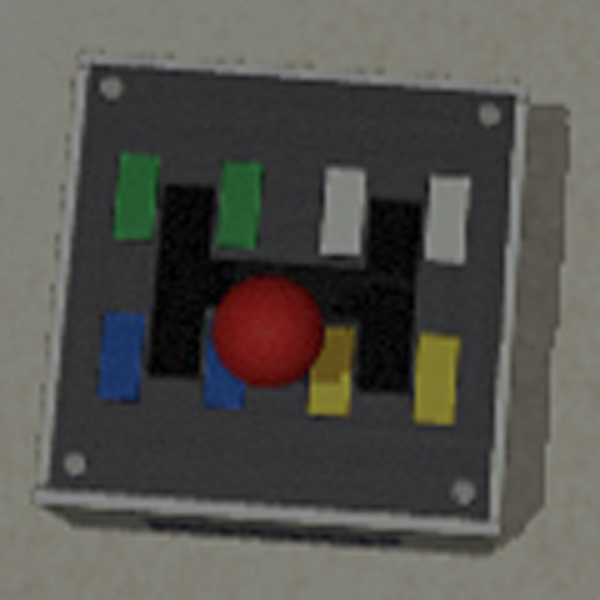

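View pics/crop_s.png

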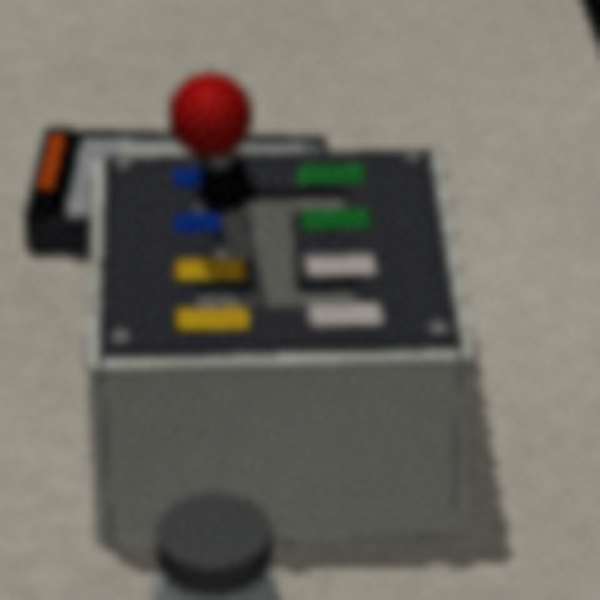

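The top crop shows the white box with blue tags at the near-left slot (centre about crop (172,358), px (264,252)). Green is far-left, white far-right and yellow near-right. The knob is at px (283,246), in the centre notch. Next is the box pose from the four corner screws.

```bash
python3 - <<'E'
from h import *
S=[(112,87),(490,114),(75,463),(463,491)]
P=np.array([onz('top',230+(u+.5)/5-.5,180+(v+.5)/5-.5,102)[:2] for u,v in S]) # FL FR NL NR
print(P.round(1)); c=P.mean(0)
ex=(P[0]+P[1]-P[2]-P[3]);ey=(P[0]+P[2]-P[1]-P[3]);
print('c',c,'len',np.linalg.norm(ex)/2,np.linalg.norm(ey)/2)
yx=np.arctan2(ex[1],ex[0]);yy=np.arctan2(-ey[0],ey[1]);yaw=(yx+yy)/2;print(np.degrees([yx,yy]))
R=np.array([[np.cos(yaw),-np.sin(yaw)],[np.sin(yaw),np.cos(yaw)]])
for n,u,v in[('b',253.7,250.8),('y',316.7,255.6),('g',256.7,219),('g',277.4,220.5)]:
    print(n,R.T@(onz('top',u,v,102)[:2]-c))
for n,u,v in[('g1',335.7,229.3),('g2',336.9,238.3),('y2',312,258.1)]:
    print('side',n,R.T@(onz('side',u,v,102)[:2]-c))
k,e=tri(ray('top',282.4,245.8),ray('side',311.1,214.9));print('knob',k,e,R.T@(k[:2]-c))
print('blue',c+R@[-28,36])
print('caddy pts',[onz('top',u,v,25)[:2].round(0) for u,v in[(181,219),(226,228),(164,295),(210,302)]])
print('jar',onz('top',368,262,65))
E
```

```text
[[658.1 114.6]
 [650.8 -17.4]
 [526.3 122.3]
 [518.8  -9.7]]
c [588.51231289  52.46184651] len 132.11261621850548 132.17762679075256
[-3.32929326 -3.20400438]
b [-28.35115253  54.20291768]
y [-28.73418477 -53.93325306]
g [27.45488371 54.24912559]
g [27.47712651 18.34124286]
side g1 [28.42667332 50.41912052]
side g2 [29.04478126 14.43625741]
side y2 [-27.04165344 -56.25609384]
knob [561.83109376  55.22748352 172.17515894] 0.6913923797130589 [-26.79546028   1.24077019]
blue [562.60919276  89.99887313]
caddy pts [array([633., 256.]), array([617., 171.]), array([490., 278.]), array([479., 193.])]
jar [551.96343903 -91.88661344  65.        ]
```

Measured against the given sizes:

| Check | Measured | Expected |
|---|---|---|
| Tags, box x | ±28 mm | ±28 mm |
| Tags, box y | 54 and 18 mm | 54 and 18 mm |
| Screw square side, both directions | 132 mm | equal sides |
| Box yaw | -3.3° | at most ±23° |
| Knob height | 172 mm | about 167 mm |

The route is to push +x to the crossbar, then +y, then -x. I'll use closed fingers, 32 x 27 mm, aligned to the box.

```bash
cat >> h.py <<'E'
from scipy.spatial.transform import Rotation as Ro
C=np.array([588.5,52.0]);Y=-3.27
B=Ro.from_euler('z',Y,degrees=True).as_matrix()
def box(p): return B.T@(np.array(p)-[*C,0])
def plan(*pts):
    s=env.state();T=Ro.from_euler('xyz',s['ee_rot'],degrees=True).as_matrix();p0=s['ee_pos']
    print('t',round(s['time_s'],2),'box',box(p0).round(1),'yaw',s['ee_rot'].round(2),'F',s['force'].round(1),'w',round(s['gripper_width'],1),'turn',(s['ee_rot'][2]-Y)/45)
    for p in pts:
        w=B@np.array(p,float)+[*C,0];print(p,'world',w.round(1),'shares',(T.T@(w-p0)/500).round(4))
E
python3 - <<'E'
from h import *
s=env.state()
plan((-90,1,260),(-90,1,135))
E
```

```text
t 0.15 box [-424.2 -637.3  213.3] yaw [-179.92   -0.     12.94] F [0.3 0.5 0.4] w 91.6 turn 0.3601636653959734
(-90, 1, 260) world [498.7  58.1 260. ] shares [ 0.9981 -1.0394 -0.092 ]
(-90, 1, 135) world [498.7  58.1 135. ] shares [ 0.9981 -1.039   0.158 ]
```

Call:
arm_command --pt "1 0 0 -0.08 0" --pt "1 0.07 -0.07 -0.09 0" --pt "1 0.14 -0.14 -0.09 0.1" --pt "1 0.2 -0.2 -0.09 0.2" --pt "1 0.26 -0.26 -0.09 0.3" --pt "1 0.32 -0.32 -0.09 0.36" --pt "1 0.38 -0.38 -0.09 0.36" --pt "1 0.44 -0.44 -0.09 0.36" --squeeze 5

```text
time_s: 0.82
ee_pos: [283.7, -311.1, 258.5]
ee_rot: [-179.9, 0.0, -3.3]
force: [0.2, -1.1, 0.2]
gripper_width: 40.9
```

```bash
python3 -c "
from h import *
plan((-90,1,260))"
```

```text
t 0.82 box [-283.5 -379.9  258.5] yaw [-1.7992e+02  2.0000e-02 -3.3100e+00] F [ 0.2 -1.1  0.2] w 40.9 turn -0.0009732014256781163
(-90, 1, 260) world [498.7  58.1 260. ] shares [ 0.3865 -0.7622 -0.0021]
```

Call:
arm_command --pt "1 0.03 -0.07 0 0" --pt "1 0.07 -0.14 0 0" --pt "1 0.1 -0.2 0 0" --pt "1 0.14 -0.27 0 0" --pt "1 0.17 -0.34 0 0" --pt "1 0.2 -0.4 0 0" --pt "1 0.24 -0.47 0 0" --pt "1 0.27 -0.54 0 0"

```text
time_s: 1.48
ee_pos: [435.0, -47.6, 258.8]
ee_rot: [-179.9, -0.0, -3.3]
force: [0.8, -0.2, -0.1]
gripper_width: 0.4
```

```bash
python3 -c "
from h import *
plan((-90,1,260))"
```

```text
t 1.48 box [-147.5 -108.2  258.8] yaw [-1.7993e+02 -2.0000e-02 -3.3100e+00] F [ 0.8 -0.2 -0.1] w 0.4 turn -0.0008762204451701727
(-90, 1, 260) world [498.7  58.1 260. ] shares [ 0.1149 -0.2185 -0.0021]
```

Call:
arm_command --pt "1 0.04 -0.07 0 0" --pt "1 0.08 -0.14 0 0" --pt "1 0.115 -0.218 0 0" --pt "1 0.115 -0.218 0.06 0" --pt "1 0.115 -0.218 0.13 0" --pt "1 0.115 -0.218 0.19 0" --pt "1 0.115 -0.218 0.248 0" --pt "1 0.115 -0.218 0.248 0"

```text
time_s: 2.15
ee_pos: [494.3, 57.8, 129.6]
ee_rot: [180.0, 0.7, -3.3]
force: [-1.7, 0.4, -0.1]
gripper_width: 0.4
```

```bash
python3 -c "
from h import *
for n in ('top','wrist','side'): cv2.imwrite(f'pics/{n}1.png',env.grab_frame(n)[:,:,::-1])
plan((-34,1,135))"
```

```text
t 2.3 box [-89.    1.  136.2] yaw [-1.7991e+02 -1.2000e-01 -3.3200e+00] F [-0.4 -0.1  1.2] w 0.2 turn -0.0010740700948479306
(-34, 1, 135) world [554.6  54.9 135. ] shares [ 1.099e-01 -1.000e-04  2.500e-03]
```

View pics/wrist1.png

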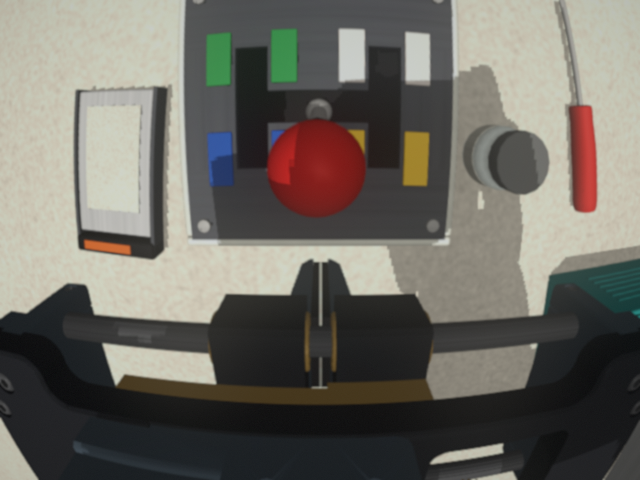

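View pics/side1.png

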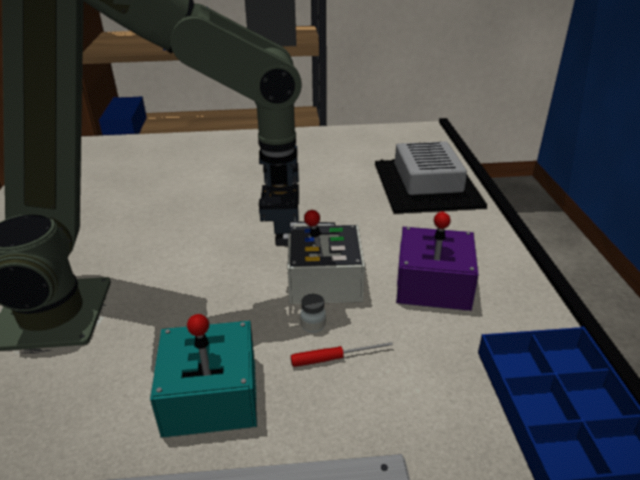

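The fingers are centred in front of the knob: knob at wrist px (317,168), fingertips at (320,265). I'll push +x in small steps.

Call:
arm_command --pt "1 0.02 0 0 0" --pt "1 0.04 0 0 0" --pt "1 0.05 0 0 0" --pt "1 0.06 0 0 0" --pt "1 0.07 0 0 0" --pt "1 0.08 0 0 0" --pt "1 0.09 0 0 0" --pt "1 0.09 0 0 0"

```text
time_s: 2.97
ee_pos: [545.7, 55.4, 136.2]
ee_rot: [-179.9, -0.2, -3.3]
force: [-1.1, 0.0, 1.1]
gripper_width: 0.8
```

```bash
python3 -c "
from h import *
for n in ('wrist','side'): cv2.imwrite(f'pics/{n}2.png',env.grab_frame(n)[:,:,::-1])
plan((-34,1,135))
print(blobs(env.grab_frame('side'),(0,150,90),(8,255,255),(280,190,370,310)))"
```

```text
t 3.07 box [-43.6   0.9 136. ] yaw [-1.7992e+02 -1.4000e-01 -3.3200e+00] F [ 0.1 -0.8 -1.6] w 0.7 turn -0.0010581607740375433
(-34, 1, 135) world [554.6  54.9 135. ] shares [ 0.0192 -0.0002  0.0021]
[]
```

View pics/wrist2.png

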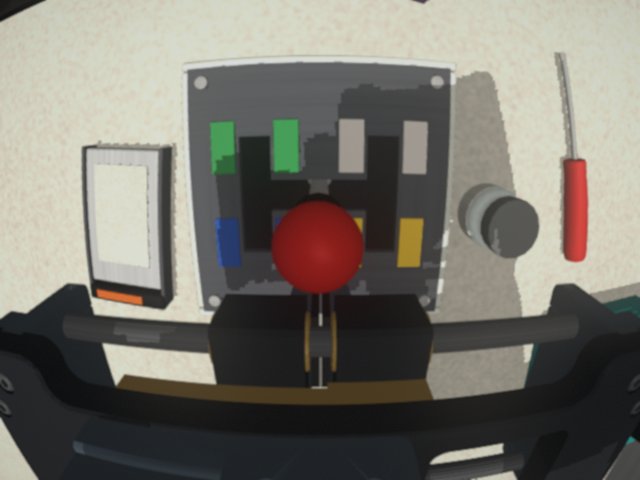

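Now at x=-44 with the knob at (317,247) just in front of the fingers. I'll locate the knob by intersecting the wrist ray with its 155 mm sphere about the pivot.

```bash
cat >> h.py <<'E'
def knob(save=None):
    s=env.state();im=env.grab_frame('wrist')
    if save: cv2.imwrite(save,im[:,:,::-1])
    return knobim(s,im)
def knobim(s,im):
    p=env.camera_params('wrist');K=np.array(p['camera_matrix']);H=np.array(p['hand_eye'])
    h=cv2.cvtColor(im,cv2.COLOR_RGB2HSV);m=cv2.inRange(h,(0,140,50),(6,255,255))|cv2.inRange(h,(174,140,50),(180,255,255))
    m[:, 520:]=0
    cs=cv2.findContours(m,cv2.RETR_EXTERNAL,cv2.CHAIN_APPROX_NONE)[0]
    c=max(cs,key=cv2.contourArea);(u,v),r=cv2.minEnclosingCircle(c)
    x,y=(u-K[0,2])/K[0,0],(v-K[1,2])/K[1,1];th=np.hypot(x,y)
    d=np.array([x/th*np.sin(th),y/th*np.sin(th),np.cos(th)])
    T=Ro.from_euler('xyz',s['ee_rot'],degrees=True).as_matrix()
    o=s['ee_pos']+T@H[:3,3];d=T@H[:3,:3]@d
    o=box(o)-[0,0,15];d=B.T@d
    b=o@d;q=b*b-(o@o-155**2);
    k=o+d*(-b-np.sqrt(max(q,0)));g=k*94/155
    print('px',round(u),round(v),'r',round(r,1),'dist',np.linalg.norm(k-o).round(0),'rexp',round(371.6*np.arcsin(18/np.linalg.norm(k-o)),1),'knob box',(k+[0,0,15]).round(1),'lever_gate',g[:2].round(1),'q',round(q))
    return k
E
python3 -c "
from h import *
knob()
plan((-34,1,135))"
```

```text
px 317 245 r 47.1 dist 144.0 rexp 46.6 knob box [ -7.8   2.7 169.8] lever_gate [-4.7  1.7] q 20985
t 3.17 box [-43.9   0.9 136.1] yaw [-1.7992e+02 -1.4000e-01 -3.3200e+00] F [ 0.3  0.1 -0.3] w 0.6 turn -0.0010351782340041144
(-34, 1, 135) world [554.6  54.9 135. ] shares [ 0.0197 -0.0003  0.0023]
```

The knob is in contact: measured at -8 mm, where finger contact predicts -10. It needs about 9 mm more.

Call:
arm_command --pt "1 0.008 0 0 0" --pt "1 0.012 0 0 0" --pt "1 0.017 0 0 0" --pt "1 0.017 0 0 0"

```text
time_s: 3.5
ee_pos: [553.7, 54.9, 136.2]
ee_rot: [-179.9, -0.2, -3.3]
force: [-1.2, 0.1, 0.0]
gripper_width: 0.1
```

```bash
python3 -c "
from h import *
knob('pics/w3.png')
plan((-60,0,135),(-60,-58,135),(0,-58,135))"
```

```text
px 317 248 r 46.9 dist 144.0 rexp 46.5 knob box [  0.    2.6 170. ] lever_gate [0.  1.6] q 21643
t 3.55 box [-35.1   0.9 136.1] yaw [-1.7992e+02 -1.5000e-01 -3.3200e+00] F [-1.1  0.4  0.5] w 0.2 turn -0.001029145086148178
(-60, 0, 135) world [528.6  55.4 135. ] shares [-0.0498  0.0018  0.0021]
(-60, -58, 135) world [525.3  -2.5 135. ] shares [-0.0497  0.1178  0.002 ]
(0, -58, 135) world [585.2  -5.9 135. ] shares [0.0703 0.1177 0.0023]
```

View pics/w3.png

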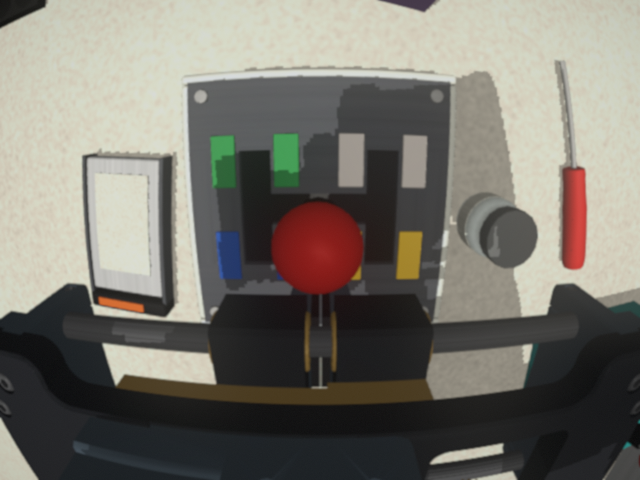

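The knob is at x≈0, so the stem is in the crossbar (the wrist view shows the knob at (317,248)). Next I go around to the -y side.

Call:
arm_command --pt "1 -0.05 0 0 0" --pt "1 -0.05 0.05 0 0" --pt "1 -0.05 0.118 0 0" --pt "1 -0.05 0.118 0 0" --pt "1 0.01 0.118 0 0" --pt "1 0.069 0.118 0 0" --pt "1 0.069 0.118 0 0" --pt "1 0.069 0.118 0 0"

```text
time_s: 4.22
ee_pos: [585.6, -6.0, 135.7]
ee_rot: [-179.9, -0.2, -3.3]
force: [-0.2, -0.1, -0.6]
gripper_width: 0.6
```

```bash
python3 -c "
from h import *
knob('pics/w4.png')
cv2.imwrite('pics/s4.png',env.grab_frame('side')[:,:,::-1])
plan((0,-32,135),(0,28,135))"
```

```text
px 182 311 r 36.2 dist 167.0 rexp 40.2 knob box [  6.2   2.4 169.9] lever_gate [3.8 1.4] q 16571
t 4.32 box [ -1.5 -57.9 135.7] yaw [-1.7992e+02 -6.0000e-02 -3.3100e+00] F [-0.2 -0.4 -0.7] w 0.5 turn -0.0008892255961980153
(0, -32, 135) world [586.7  20.1 135. ] shares [ 0.0029 -0.0519  0.0014]
(0, 28, 135) world [590.1  80.  135. ] shares [ 0.0028 -0.1719  0.0016]
```

View pics/w4.png

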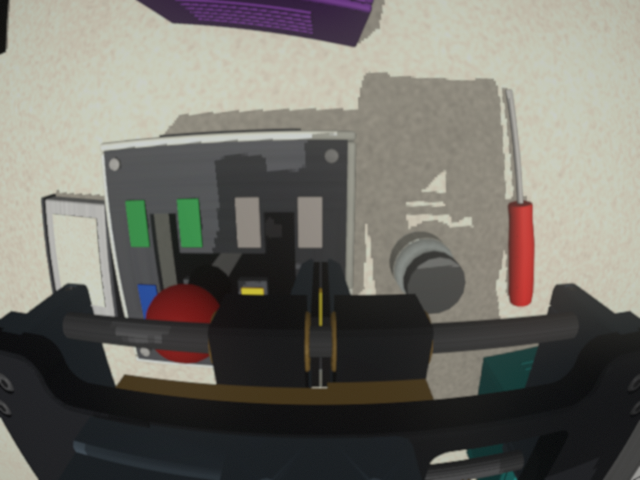

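View pics/s4.png

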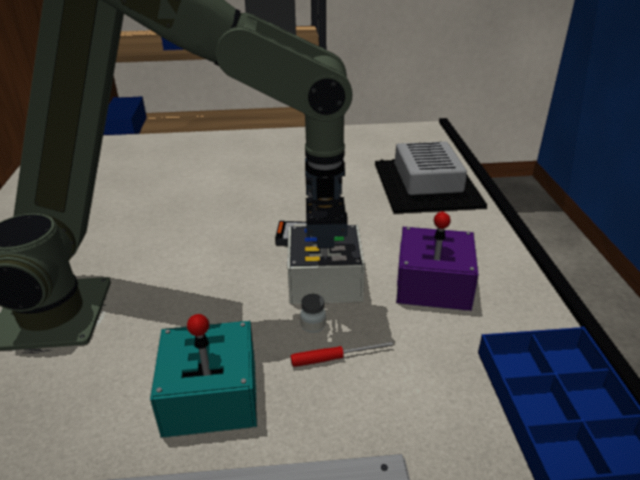

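The fingers are beside the knob on the -y side, and the knob is partly hidden at (182,311). Pushing +y.

Call:
arm_command --pt "1 0.003 -0.03 0 0" --pt "1 0.003 -0.05 0 0" --pt "1 0.003 -0.065 0 0" --pt "1 0.003 -0.08 0 0" --pt "1 0.003 -0.095 0 0" --pt "1 0.003 -0.11 0 0" --pt "1 0.003 -0.12 0 0" --pt "1 0.003 -0.12 0 0"

```text
time_s: 4.98
ee_pos: [588.4, 55.2, 135.6]
ee_rot: [-179.9, -0.0, -3.2]
force: [-0.4, -1.2, -0.3]
gripper_width: 0.7
```

```bash
python3 -c "
from h import *
knob('pics/w5.png')
plan((0,24,135),(0,28,135))"
```

```text
px 248 302 r 34.1 dist 160.0 rexp 41.9 knob box [  9.3  34.4 165.8] lever_gate [ 5.7 20.9] q 16786
t 5.03 box [ -0.    2.8 135.6] yaw [-1.799e+02 -5.000e-02 -3.270e+00] F [ 0.9  0.7 -0.1] w 0.5 turn 0.00010379685398465257
(0, 24, 135) world [589.9  76.  135. ] shares [ 0.0001 -0.0425  0.0012]
(0, 28, 135) world [590.1  80.  135. ] shares [ 0.0001 -0.0505  0.0013]
```

View pics/w5.png

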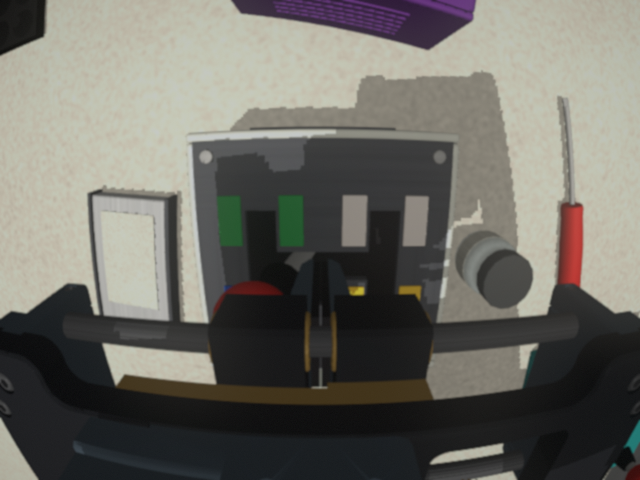

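The lever is moving along the crossbar, with the knob at about y=+34. Continuing to finger y≈26.

Call:
arm_command --pt "1 0 -0.01 0 0" --pt "1 0 -0.02 0 0" --pt "1 0 -0.03 0 0" --pt "1 0 -0.04 0 0" --pt "1 0 -0.046 0 0" --pt "1 0 -0.046 0 0"

```text
time_s: 5.53
ee_pos: [590.0, 78.4, 135.5]
ee_rot: [-179.9, -0.0, -3.2]
force: [-0.7, -0.1, -1.1]
gripper_width: 0.7
```

```bash
python3 -c "
from h import *
plan((0,10,135),(-75,10,135))"
```

```text
t 5.53 box [ -0.   26.5 135.5] yaw [-1.7989e+02 -5.0000e-02 -3.2300e+00] F [-0.7 -0.1 -1.1] w 0.7 turn 0.0008393650367308325
(0, 10, 135) world [589.1  62.  135. ] shares [0.     0.0329 0.001 ]
(-75, 10, 135) world [514.2  66.3 135. ] shares [-0.15    0.0328  0.0009]
```

Now I draw back to look.

Call:
arm_command --pt "1 0 0.04 0 0" --pt "1 0 0.04 0 0" --pt "1 -0.07 0.04 0 0" --pt "1 -0.14 0.04 0 0" --pt "1 -0.15 0.04 0 0" --pt "1 -0.15 0.04 0 0"

```text
time_s: 6.03
ee_pos: [512.1, 63.2, 135.8]
ee_rot: [-179.9, -0.0, -3.2]
force: [0.6, -0.1, 0.1]
gripper_width: 0.7
```

```bash
python3 -c "
from h import *
knob('pics/w6.png')
plan((0,10,135))"
```

```text
px 201 141 r 44.5 dist 154.0 rexp 43.4 knob box [-1.000e-01  5.540e+01  1.598e+02] lever_gate [-0.  33.6] q 14418
t 6.08 box [-74.8   6.9 136.2] yaw [-1.7984e+02 -1.6000e-01 -3.2300e+00] F [ 1.  -0.4  0.4] w 0.4 turn 0.000946353310516083
(0, 10, 135) world [589.1  62.  135. ] shares [ 0.1496 -0.006   0.0028]
```

View pics/w6.png

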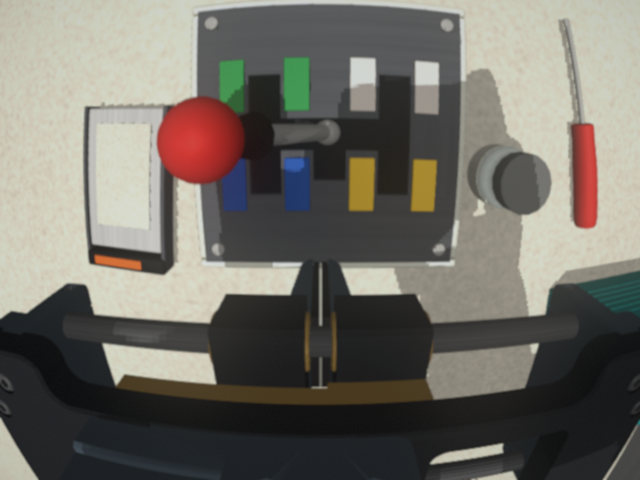

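The lever is over in the blue/green lane at x≈0, with the stem at y about 33-34 (knob at px (201,141)). I'll nudge 4 mm further to centre it in the lane, then go round to the far side.

Call:
arm_command --pt "1 0.07 0 0 0" --pt "1 0.14 0 0 0" --pt "1 0.149 0 0 0" --pt "1 0.149 -0.02 0 0" --pt "1 0.149 -0.035 0 0" --pt "1 0.149 -0.04 0 0" --pt "1 0.149 -0.047 0 0" --pt "1 0.149 -0.047 0 0"

```text
time_s: 6.75
ee_pos: [589.1, 83.2, 136.4]
ee_rot: [-179.9, -0.1, -3.2]
force: [0.3, -0.9, -0.3]
gripper_width: 0.4
```

```bash
python3 -c "
from h import *
plan((0,15,135),(64,10,135),(64,60,135))"
```

```text
t 6.75 box [ -1.2  31.2 136.4] yaw [-1.7986e+02 -1.2000e-01 -3.1600e+00] F [ 0.3 -0.9 -0.3] w 0.4 turn 0.002457191205999503
(0, 15, 135) world [589.4  67.  135. ] shares [0.0024 0.0324 0.0028]
(64, 10, 135) world [653.   58.3 135. ] shares [0.1304 0.0426 0.003 ]
(64, 60, 135) world [655.8 108.3 135. ] shares [ 0.1306 -0.0574  0.0033]
```

Call:
arm_command --pt "1 0 0.044 0 0" --pt "1 0 0.044 0 0" --pt "1 0.07 0.044 0 0" --pt "1 0.132 0.044 0 0" --pt "1 0.132 0.044 0 0" --pt "1 0.132 0 0 0" --pt "1 0.132 -0.057 0 0" --pt "1 0.132 -0.057 0 0"

```text
time_s: 7.42
ee_pos: [656.1, 112.6, 136.7]
ee_rot: [-179.7, -0.1, -3.0]
force: [-0.1, 0.3, 0.5]
gripper_width: 0.6
```

```bash
python3 -c "
from h import *
for n in ('top','side'): cv2.imwrite(f'pics/{n}7.png',env.grab_frame(n)[:,:,::-1])
plan((34,59,135),(-9,57,135))"
```

```text
t 7.52 box [ 64.   60.9 136.7] yaw [-1.7986e+02 -1.0000e-01 -3.0600e+00] F [-0.1 -0.7  0.4] w 0.4 turn 0.004632208923725786
(34, 59, 135) world [625.8 109.  135. ] shares [-0.0599  0.0036  0.0033]
(-9, 57, 135) world [582.8 109.4 135. ] shares [-0.1459  0.0073  0.0032]
```

View pics/top7.png

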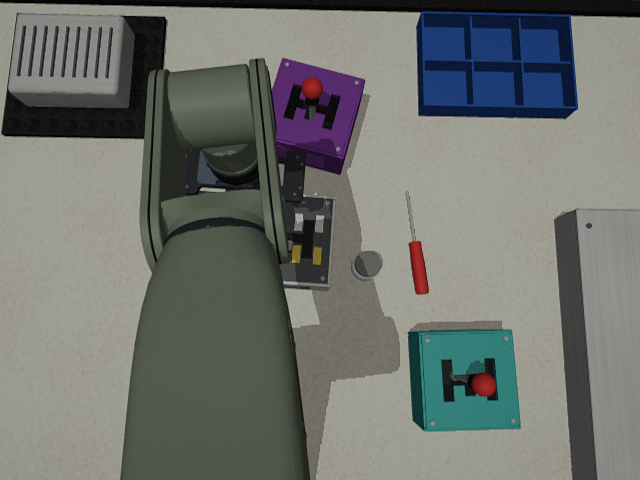

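View pics/side7.png

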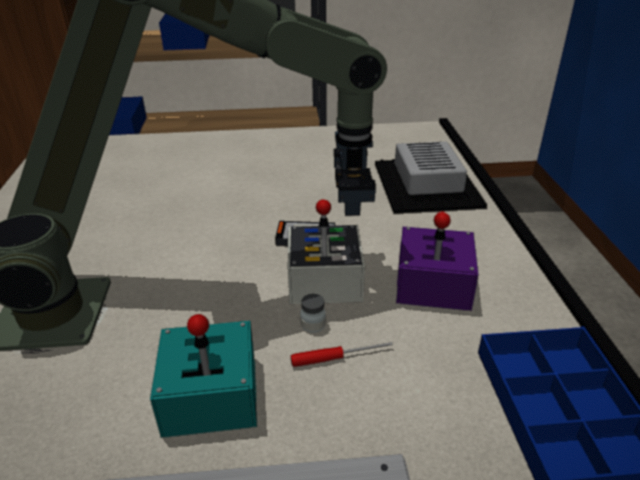

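The side view shows the fingers at (352,205), beyond the knob at (323,207). Pushing -x toward blue.

Call:
arm_command --pt "1 -0.03 0.004 0 0" --pt "1 -0.05 0.004 0 0" --pt "1 -0.065 0.005 0 0" --pt "1 -0.08 0.005 0 0" --pt "1 -0.095 0.005 0 0" --pt "1 -0.11 0.006 0 0" --pt "1 -0.12 0.006 0 0" --pt "1 -0.12 0.006 0 0"

```text
time_s: 8.18
ee_pos: [595.5, 109.5, 137.0]
ee_rot: [-179.8, -0.2, -3.1]
force: [0.4, 0.0, -0.5]
gripper_width: 0.5
```

```bash
python3 -c "
from h import *
plan((-5,57,135),(-9,57,135))
cv2.imwrite('pics/s8.png',cv2.resize(env.grab_frame('side')[150:310,230:430,::-1],None,fx=3,fy=3))"
```

```text
t 8.18 box [  3.7  57.8 137. ] yaw [-179.81   -0.18   -3.07] F [ 0.4  0.  -0.5] w 0.5 turn 0.0043492481593437856
(-5, 57, 135) world [586.8 109.2 135. ] shares [-0.0175  0.0016  0.0039]
(-9, 57, 135) world [582.8 109.4 135. ] shares [-0.0255  0.0016  0.0039]
```

View pics/s8.png

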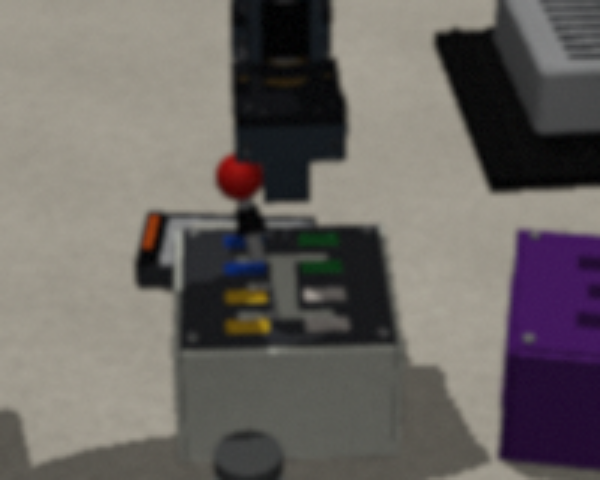

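The knob is riding on the finger towards blue and the force is near zero. Continuing slowly.

Call:
arm_command --pt "1 -0.007 0.001 0 0" --pt "1 -0.014 0.001 0 0" --pt "1 -0.02 0.001 0 0" --pt "1 -0.02 0.001 0 0"

```text
time_s: 8.57
ee_pos: [583.9, 108.9, 136.5]
ee_rot: [-179.9, 0.0, -3.1]
force: [-0.1, -0.0, -0.4]
gripper_width: 0.7
```

Call:
arm_command --pt "1 -0.003 0 0 0" --pt "1 -0.005 0 0 0" --pt "1 -0.005 0 0 0"

```text
time_s: 8.82
ee_pos: [581.3, 108.9, 136.4]
ee_rot: [-179.9, 0.0, -3.1]
force: [3.2, 0.7, -1.9]
gripper_width: 0.6
```

```bash
python3 -c "
from h import *
plan((-9,57,135))
cv2.imwrite('pics/s9.png',cv2.resize(env.grab_frame('side')[150:310,230:430,::-1],None,fx=3,fy=3))"
```

```text
t 8.82 box [-10.4  56.4 136.4] yaw [-1.7993e+02  4.0000e-02 -3.0500e+00] F [ 3.2  0.7 -1.9] w 0.6 turn 0.004786414850362508
(-9, 57, 135) world [582.8 109.4 135. ] shares [ 0.0028 -0.0013  0.0028]
```

A contact force of 3 N appears at the expected home position. One more small nudge to check the end stop.

Call:
arm_command --pt "1 -0.002 0 0 0" --pt "1 -0.003 0 0 0"

```text
time_s: 9.03
ee_pos: [580.8, 108.8, 136.5]
ee_rot: [-179.9, -0.1, -3.1]
force: [5.5, -1.3, -3.5]
gripper_width: 0.2
```

The force rises while the tip barely moves, so the lever is at the end stop. Drawing back +x and up.

Call:
arm_command --pt "1 0.03 0 0 0" --pt "1 0.08 0 0 0" --pt "1 0.12 0 0 0" --pt "1 0.12 0 -0.08 0" --pt "1 0.12 0 -0.16 0" --pt "1 0.12 0 -0.24 0" --pt "1 0.12 0.06 -0.28 0" --pt "1 0.12 0.12 -0.28 0"

```text
time_s: 9.7
ee_pos: [638.6, 46.4, 283.0]
ee_rot: [-179.8, -0.6, -2.9]
force: [-0.1, -0.9, -0.6]
gripper_width: 0.6
```

Call:
arm_command --pt "1 -0.06 0.06 0 0" --pt "1 -0.12 0.12 0 0" --pt "1 -0.18 0.18 0 0" --pt "1 -0.24 0.24 0 0" --pt "1 -0.3 0.3 0 0" --pt "1 -0.34 0.36 0 0" --pt "1 -0.34 0.42 0 0" --pt "1 -0.34 0.42 0 0"

```text
time_s: 10.37
ee_pos: [455.7, -158.3, 281.1]
ee_rot: [-180.0, -0.5, -3.1]
force: [-0.4, 1.0, 0.9]
gripper_width: 0.5
```

```bash
python3 - <<'E'
from h import *
print(env.state()['ee_pos'])
t=env.grab_frame('top');s=env.grab_frame('side')
cv2.imwrite('pics/t10.png',t[:,:,::-1]);cv2.imwrite('pics/s10.png',s[:,:,::-1])
cv2.imwrite('pics/t10c.png',cv2.resize(t[180:300,160:360,::-1],None,fx=4,fy=4,interpolation=cv2.INTER_CUBIC))
r=((0,150,60),(8,255,255))
bt=blobs(t,*r,(220,180,345,295));bs=blobs(s,*r,(280,190,370,310),8);print(bt,bs)
k,e=tri(ray('top',*bt[0][0]),ray('side',*bs[0][0]));b=box(k);print('knob',b,e,'gate94',(b-[0,0,15])[:2]*94/155,'vs -28,36')
b=box(onz('top',*bt[0][0],151.6));print('top only',b,(b-[0,0,15])[:2]*94/155)
E
```

```text
[ 455.74899837 -158.26783362  281.1303644 ]
[([248.0, 256.5], [238, 246, 21, 22, 367])] [([302.6, 210.0], [296, 203, 14, 15, 161])]
knob [-44.94146808  56.8386311  151.21157621] 0.74921293761651 gate94 [-27.2548258   34.46987951] vs -28,36
top only [-45.36823731  56.74269571 151.6       ] [-27.51364069  34.41169933]
```

View pics/t10.png

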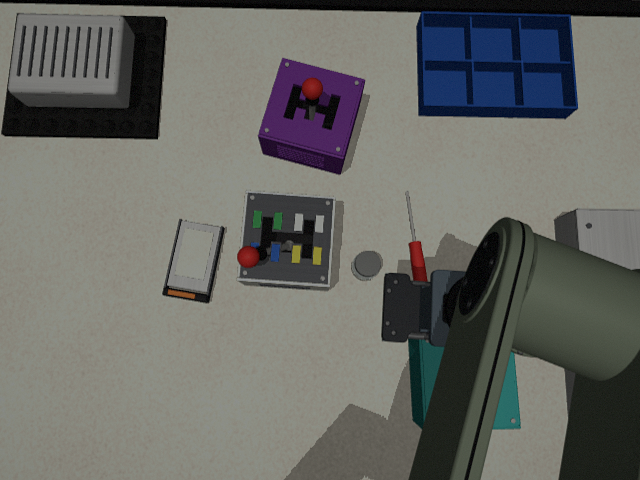

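View pics/t10c.png

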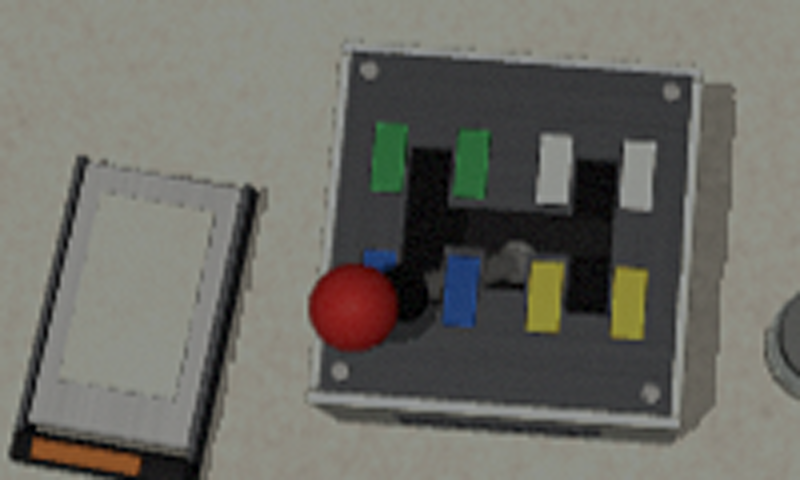

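View pics/s10.png

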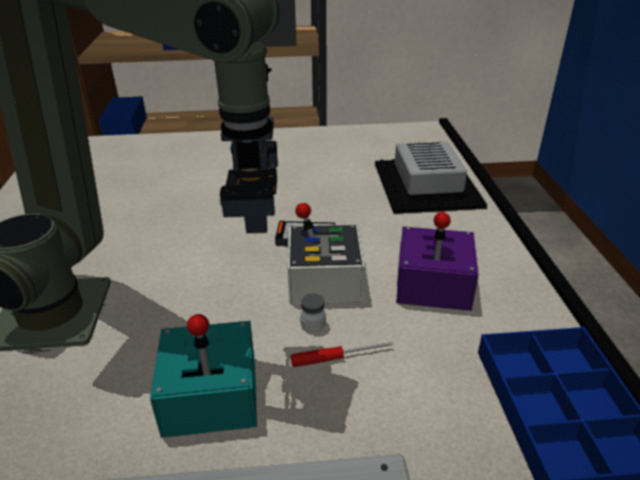

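The lever is home in the blue slot: top view knob at (248,256), knob height 151 mm, lever_gate about 2 mm from the target. The caddy, jar and screwdriver haven't moved, and the hand is clear. Handing in.

```bash
python3 -c "
from workcell import env
print(env.job_done())"
```

```text
the job is handed in; nothing more can be done
None
```

The red-knobbed lever on the white selector box is home in the blue slot, and I handed the job in at about 10.5 s of the 48 s allowed. The hand-in gives no verdict.

I pushed it only with the outside of the closed fingers: out of the notch (+x), along the crossbar (+y), then back (-x) until it met the slot's end. The tool force there was about 7 N. It never entered the yellow, green or white slots, and I then drew the hand back clear.

**Last checks:**
- **Lever position:** two camera views put lever_gate at about (-27.3, 34.5) mm in box axes. The blue home point is (-28, 36), so it is about 2 mm off against the 8 mm limit.
- **Knob height:** 151 mm, against the 152 mm expected at a slot's end.
- **Other objects:** the caddy, jar and screwdriver look unmoved. I judged this by eye from the top and side pictures.

**Small disagreements:**
- The first two-view fix put the knob at 172 mm high, about 5 mm more than expected in the notch.
- The side view put the tags 2–4 mm off in y from the top view.
- After the first +y push, the camera and the finger position differed by about 3 mm on where the knob was. I nudged it about 4 mm further before going round it.

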